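Lay a tea carton down at the labelling stop

TASK

The filled carton stands between two outlined places on the packing board. Without gripping or lifting it, push it high up so that it tips over from where it stands and lands on its broad face inside the empty outline, the one with the metal stop bar; then push it sideways until its long side lies square against the bar, still inside the outline. Leave the tin, the small box and the jar alone.

Things in the scene. Friction and masses are not known exactly. Their poses are not given: they have to be found in the camera images.
- board: fixed white packing board, 270 (x) x 500 (y) x 6 mm thick, lying on the bench; its upper face is 6 mm above the bench. Origin: centre of its underside. It is turned by up to 0.3 rad. The two outlined places lie side by side on it along its y, either way round.
- label_place: the outlined place with the stop bar, fixed, yaw as the board. Origin: on the board's upper face, 6 mm above the bench. The flat black outline spans x = -100 to +70 mm, y = -110 to +110 mm in its frame. The aluminium stop bar, 14 mm thick, 30 high, 180 long (along y, centred on y = 0), stands along the far side: its face looking to -x (towards the robot) is at x = +70 mm.
- park_place: the other outlined place, the same outline but without a stop bar, occupied by the tin and the small box; origin and axes as label_place, its centre 228 mm from label_place's along the board's y, on the carton's other side.
- carton: plain brown filled carton, 80 mm wide (its x), 50 mm thick (y), 160 mm tall (z), 0.2 to 0.33 kg, paper tape over its top. Origin: centre of its foot. It starts upright on the board between the two places, a broad 80 x 160 mm face looking at each to within 0.1 rad; the label place may be on its +y or -y side. Pushed near the top it tips about its lower edge and falls once its top has moved some 50 mm.
- carton_mid (a point): centre of the carton and of its mass (80 mm above its foot). Lying flat it is 31 mm above the bench; against the bar it is 40 mm from the bar's face. Tipped straight over from where it stands, the carton lands inside the label outline, 15 to 60 mm short of the bar. Friction is about 1.
- foot_left (a point): middle of the lower edge of the carton's +y face (25 mm from the foot's centre)
- foot_right (a point): middle of the lower edge of the carton's -y face (25 mm from the foot's centre)
- tin: bystander: round tin, 60 mm diameter, 90 mm tall, standing in the park place. Origin: centre of its underside.
- small_box: bystander: small brown box, 50 x 50 x 75 mm tall, standing in the park place. Origin: centre of its underside.
- jar: bystander: closed white jar, 70 mm diameter, 110 mm tall, on the bench beside the board. Origin: centre of its underside.

How it is judged:
On the way:
1. the carton has been tipped over and lies on its broad face inside the outline that has the stop bar (angle between carton's own z axis and vertical above 1.45 rad and y of carton_mid in the frame of label_place between -0.032 and 0.032 m and x of carton_mid in the frame of label_place above -0.062 m and linear speed of carton below 0.02 m/s and angular speed of carton below 0.1 rad/s), for 0.2 s.
At the end, for the whole second after the job is handed in: the carton lies at rest on its broad face inside the label outline (its centre within 32 mm of the outline's middle lengthways), its long side against the stop bar (centre within 44 mm of the bar's face, square to within 0.045 rad); tin, small box and jar within 12 mm of where they stood (all of step 1 and x of carton_mid in the frame of label_place above 0.026 m and angle between the x axis of carton and the x axis of label_place, either way round below 0.045 rad and height (world z) of carton_mid below 0.036 m and distance of each of tin, small_box, jar from where it was at the start of the episode below 0.012 m); the robot touches nothing.
It fails at once if the carton is lifted: both lower edges of its broad faces are more than 20 mm above the board (height (world z) of each of foot_left, foot_right above 0.026 m).
It fails at once if the carton is shoved along upright (foot moved more than 30 mm) rather than tipped from where it stands (angle between carton's own z axis and vertical below 0.2 rad and distance of carton from where it was at the start of the episode above 0.03 m).
It fails at once if the carton lies down outside the label outline (angle between carton's own z axis and vertical above 1.45 rad and not (y of carton_mid in the frame of label_place between -0.032 and 0.032 m and x of carton_mid in the frame of label_place above -0.062 m)).
It fails at once if the tin, the small box or the jar is shifted more than 12 mm or knocked over (distance of any of tin, small_box, jar from where it was at the start of the episode above 0.012 m or angle between any of tin, small_box, jar's own z axis and vertical above 0.3 rad).
It also fails if it takes over 43 s, if anything falls off the work surface, if the arm or the gripper's body presses on something with over 40 N, if the wrist force passes 120 N, or if a joint passes its speed limit or range.

ROBOT

A 6-joint arm with a two-finger parallel gripper is mounted at the origin on the work surface. World frame = base frame: x ahead of the robot, y to its left, z up, the work surface at z = 0. Lengths are in m, angles in rad, forces in N, time in s.
With the tool pointing down it reaches from about 0.4 to 0.825 m from the base axis. Payload 7 kg.
Tool frame: the origin (TCP) lies on the mounting face of the last link; the fingertips stand arm.tcp_to_tips ahead of it and the grasp point (between the pads) lies 159 mm ahead of it (arm.tcp_to_tips is the distance from the TCP to the fingertips, in m); z points along the fingers, y is the direction in which the jaws open and shut (so a half turn about z gives the same grasp; the last joint's range is limited). The gripper opens to 88 mm and grips with 3 to 60 N. Pads are 19 mm wide; open, the fingers measure 130 mm over their backs; the gripper's body (78 mm by 193 mm) begins 47 mm behind the grasp point.
Start: joints at [0.288, 0.359, 0.012, 0, -1.224, -0.288], TCP at [0.675, -0, 0.405] pointing down, gripper open.
Joint ranges: [-3.07, 3.07], [-1.43, 2.12], [-1.02, 1.25], [-3.03, 1.67], [-3.05, -0], [-3.03, 3.03]. Speed limits (rad/s): [2.39, 2.39, 3.01, 3.14, 3.14, 3.14].

INTERFACE

Orientations are given as [roll, pitch, yaw] about the fixed x, y, z axes, in that order (R = Rz(yaw) Ry(pitch) Rx(roll)).
In Python, from station import arm, cams, job_done, finder gives the robot as it stands.
- The arm moves only by the tool play_rows, never from a script. Its argument "targets" is a list that holds one entry, the list of rows, each a list of 4 numbers: the shift along the tool's x, y, z in m, then the turn about the tool's z in degrees. A call has 1 to 5 rows; each row is the pose to reach, as a shift and turn from the pose commanded when the call began, along the tool's axes at that moment; what a row does not reach only later rows make up. A row lasts 1/8 s, in which the tool goes at most 62.5 mm and 10.7 degrees, less where a joint would pass 70% of its speed; a pose out of reach is approached as far as the arm can. A call with a gripper value outside its range is refused whole. "grip" is the closure in counts, from 0 (fully open) to 255 (shut), set as the call begins (left out, the last holds). The fingers move at their own pace and stop on an object; "newtons" is the grip in N (left out, the last holds). Time passes only in rows, so rows that repeat a pose let the fingers close. It gives the time, the measured TCP pose, the force and the opening at its end, in the units of the state.
- arm.get_state(): the state, without advancing time (a new reading comes with each control period).
- cams.grab_frame(name): name is "scene" or "side" or "wrist"; returns (picture, depth): 384x512x3 uint8, red, green, blue; 384x512 float32, m along the optical axis (not along the pixel's ray), 0 where there is no reading.
- cams.camera_params(name): a dict with "intrinsics" (3x3 intrinsics, pixels), "D" ([k1, k2, p1, p2, k3] as OpenCV has them; the pictures are not rectified), "position" and "attitude" of the camera in the world. Camera axes: x right, y down, z forward; pixel columns grow to the right and rows downward; lengths in m; the calibration is good to about 2 mm. A picture is of the moment at which its call begins: read the wrist's pose just before it. camera_params takes no time and is no camera call; for the wrist camera it gives the pose at the moment of the call.
- job_done(): hands the job in, once; it reports no verdict.
Trained networks look in the newest picture that a camera, given by its name, has taken for a name from the list of things; names that differ only in an ending like _2 or _b are one class to them, and where a whole thing is asked for, a point or a joint stands for the part that bears it (a point fixed in the world has none). Each returns a list of dicts, best first, with "score" (0 to 1); they miss things now and then, are a little off and sometimes report something else, mostly with a low value. They report only what shows in the picture. A call takes as long as a camera call.
- finder.find_in(camera, query): "xyz" ([x, y, z] in m, in world coordinates, good to about 4 mm: the middle of the surface that is visible of it).
- finder.masks_of(camera, query): "mask" (384x512 bool, what is visible of it).
The state is a dict: "t": time; "q": joint angles; "qd": joint speeds; "joint_efforts": joint torques, N m; "eef_pos": TCP position; "ee_rot": TCP orientation; "force": force on the tool from outside, world axes, zero at the start; "moment": the same for the moment, N m; "width": finger opening in m.
Only numpy, scipy, OpenCV 4.12 (cv2) and the standard library are available. Lean on these libraries where they do the work, as an engineer would, in place of code of your own. Each camera call takes 0.05 s, during which the arm holds its last target. There are 200 camera calls.

## Working session

There is one attempt and no reset: what is moved stays moved. The work goes in short steps, Python scripts to look and compute and a tool call to move; the robot and the scene stay as the last step left them, time stands still between calls to the robot, and variables do not carry over. Pictures are saved under pics/ and viewed, about 8 in all and at most 12, crops included, and the job is handed in when it is done.

Besides the shell and the picture viewer there is one more tool, called after "Call:" as name([rows], argument=value, ...), one row to a line, values as JSON. play_rows: Moves the arm, as the interface text tells. Its arguments: {"type":"object","properties":{"targets":{"type":"array","items":{"type":"array","items":{"type":"array","items":{"type":"number"}}}},"grip":{"type":"number"},"newtons":{"type":"number"}},"required":["targets"]}

```bash
ls; mkdir -p pics
cat > h.py <<'E'
import numpy as np, cv2
from station import arm, cams, finder
from scipy.spatial.transform import Rotation as R
def cloud(n, d):
    p=cams.camera_params(n); K=np.array(p['intrinsics']); D=np.array(p['D'])
    v,u=np.mgrid[0:384,0:512]
    q=cv2.undistortPoints(np.stack([u,v],-1).reshape(-1,1,2).astype(np.float64),K,D).reshape(384,512,2)
    c=np.dstack([q*d[...,None],d])
    A=np.array(p['attitude'],float)
    M=A if A.shape==(3,3) else R.from_euler('xyz',A).as_matrix() if A.size==3 else R.from_quat(A).as_matrix()
    return c@M.T+np.array(p['position'])
E
python3 - <<'E'
from h import *
s=arm.get_state(); print(s, arm.tcp_to_tips)
ims=[]
for n in ['scene','side']:
    im,d=cams.grab_frame(n); np.savez(''+n,im=im,d=d); print(n,cams.camera_params(n))
    cv2.imwrite('pics/'+n+'.png',im[...,::-1])
    for q in ['carton','label_place','park_place','tin','small_box','jar','board']:
        print(n,q,[(np.round(r['xyz'],3),round(r['score'],2)) for r in finder.find_in(n,q)[:2]])
    ims.append(im)
E
```

```text
pics
{'t': 0.0, 'q': array([ 2.88106276e-01,  3.59375144e-01,  1.10510864e-02, -3.42122619e-04,
       -1.22407993e+00, -2.88132225e-01]), 'qd': array([-1.76752471e-03,  9.39768890e-04, -4.20236823e-04, -6.12288909e-04,
       -1.46011413e-03, -4.60559172e-05]), 'joint_efforts': array([-8.00930356e-04, -5.82726967e+01,  2.93058443e+01,  6.99745238e+00,
        6.93249181e-03, -2.06530804e-04]), 'eef_pos': array([6.74804082e-01, 1.24715660e-06, 4.03728095e-01]), 'ee_rot': array([ 3.13995987e+00, -1.48519875e-04, -1.57093867e+00]), 'force': array([-0.59782153,  0.43489448,  0.24916772]), 'moment': array([ 0.0168389 ,  0.0179199 , -0.01492308]), 'width': 0.08771705846764989} 0.1781
scene {'intrinsics': array([[473.77469556,   0.        , 251.34618284],
       [  0.        , 473.77469556, 188.67806806],
       [  0.        ,   0.        ,   1.        ]]), 'D': array([-0.02987159,  0.        ,  0.        ,  0.        ,  0.        ]), 'position': array([1.37913406, 0.5777062 , 0.78733476]), 'attitude': array([-2.24774375,  0.01758593,  2.0704933 ])}
scene carton [(array([0.585, 0.032, 0.10
[... 491 characters left out ...]

       [  0.        ,   0.        ,   1.        ]]), 'D': array([0.03332212, 0.        , 0.        , 0.        , 0.        ]), 'position': array([ 0.3676954 , -0.44847358,  0.81253111]), 'attitude': array([-2.43674958, -0.0186313 , -0.34937238])}
side carton [(array([ 0.545, -0.003,  0.124]), 0.67)]
side label_place [(array([ 0.669, -0.101,  0.018]), 0.61)]
side park_place [(array([0.464, 0.123, 0.01 ]), 0.63)]
side tin [(array([0.563, 0.113, 0.099]), 0.63), (array([ 0.544, -0.005,  0.13 ]), 0.41)]
side small_box [(array([0.493, 0.07 , 0.077]), 0.68)]
side jar [(array([0.459, 0.399, 0.078]), 0.71)]
side board [(array([ 0.571, -0.065,  0.008]), 0.75), (array([ 0.543, -0.004,  0.128]), 0.61)]
```

View pics/scene.png

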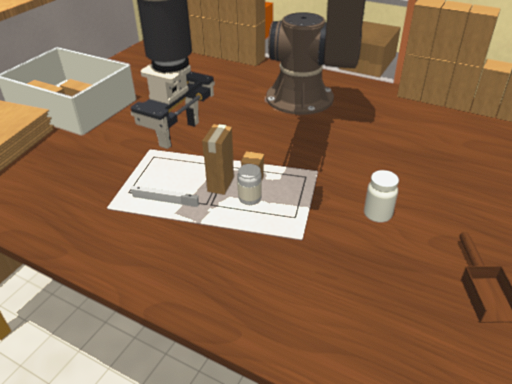

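View pics/side.png

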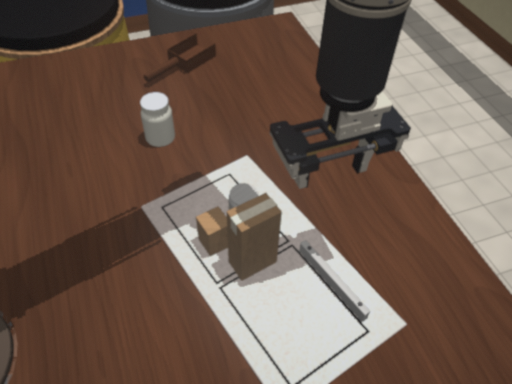

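The pictures show the carton (scene ≈218,160) between the stop-bar outline (bar ≈165,197) and the tin/small box (≈250,183 / 253,160). The label place is on the carton's -y side, and the jar (383,195) is well clear. Next: geometry from the depth images.

Run:
```python
from h import *
P=[];C=[]
for n in ['scene','side']:
    f=np.load(n+'.npz'); c=cloud(n,f['d']); P.append(c[f['d']>0]);C.append(f['im'][f['d']>0])
    w=P[-1]; print(n,'bench/board z', np.median(w[(abs(w[:,0]-.45)<.02)&(abs(w[:,1]+.25)<.05)&(w[:,2]<.03),2]))
def rect(p,l):
    r=cv2.minAreaRect(p[:,:2].astype(np.float32)*1000); print(l,len(p),r, np.round(p.mean(0),3))
    return r
for n,p,c in zip(['scene','side'],P,C):
    roi=(p[:,0]>.35)&(p[:,0]<.8)&(p[:,1]>-.3)&(p[:,1]<.4)
    c=c.astype(int)
    wh=roi&(p[:,2]<.015)&(c.min(1)>110)&(c.max(1)-c.min(1)<45); rect(p[wh],n+' board')
    near=(np.hypot(p[:,0]-.565,p[:,1]-.01)<.09)
    rect(p[near&(p[:,2]>.158)&(p[:,2]<.172)],n+' cartontop')
    k=p[near&(p[:,2]>.158)&(p[:,2]<.172)]; print('z',np.median(k[:,2]))
    b=roi&(p[:,2]>.028)&(p[:,2]<.044)&(p[:,0]>.6)&(p[:,1]<.02); rect(p[b],n+' bar')
    t=roi&(p[:,2]>.088)&(p[:,2]<.102)&(np.hypot(p[:,0]-.575,p[:,1]-.12)<.06); rect(p[t],n+' tin')
    t=roi&(p[:,2]>.074)&(p[:,2]<.086)&(np.hypot(p[:,0]-.49,p[:,1]-.085)<.06); rect(p[t],n+' box')
```

```text
scene bench/board z -0.0008751256856667222
side bench/board z nan
scene board 13397 ((585.2036743164062, 34.25897216796875), (329.9188537597656, 755.4080200195312), 15.058985710144043) [ 0.624 -0.007 -0.194]
scene cartontop 424 ((551.5333862304688, 17.408294677734375), (86.75849151611328, 50.67303466796875), 11.500316619873047) [0.557 0.02  0.165]
z 0.16490496197884053
scene bar 366 ((675.5993041992188, -73.42142486572266), (19.371166229248047, 179.66407775878906), 15.171342849731445) [ 0.677 -0.072  0.034]
scene tin 276 ((568.8232421875, 113.59972381591797), (54.5217170715332, 54.63929748535156), 79.17731475830078) [0.57  0.115 0.094]
scene box 242 ((500.67449951171875, 70.61558532714844), (55.85731887817383, 79.90160369873047), 15.861339569091797) [0.5   0.084 0.08 ]
side board 23917 ((572.9759521484375, 20.483856201171875), (276.9531555175781, 508.5439453125), 15.07165813446045) [ 0.573 -0.035  0.005]
side cartontop 1237 ((552.6199340820312, 16.322654724121094), (82.3094711303711, 51.8704833984375), 12.591643333435059) [0.551 0.014 0.165]
z 0.16503544711353713
side bar 787 ((674.763916015625, -75.34878540039062), (15.988302230834961, 178.51747131347656), 14.58912181854248) [ 0.675 -0.081  0.034]
side tin 458 ((565.8607788085938, 118.05711364746094), (53.31199645996094, 47.84108352661133), 14.878519058227539) [0.566 0.115 0.095]
side box 625 ((512.5362548828125, 72.08445739746094), (75.39326477050781, 79.7847671508789), 11.925898551940918) [0.498 0.083 0.08 ]
  return _methods._mean(a, axis=axis, dtype=dtype,
  ret = ret.dtype.type(ret / rcount)
```

Call:
play_rows([
  [[-0.035,0.045,0,-6],[-0.07,0.09,0,-12.5],[-0.07,0.134,0,-12.5],[-0.07,0.134,0.04,-12.5],[-0.07,0.134,0.086,-12.5]],
], grip=185)

```text
t: 1.42
eef_pos: [0.5407, 0.0703, 0.3194]
ee_rot: [-3.137, 0.001, -1.352]
force: [1.1, -0.2, -0.2]
width: 0.0435
```

Call:
play_rows([
  [[0,0,0,0],[0,0,0,0],[0,0,0,0]],
])

```text
t: 1.8
eef_pos: [0.5418, 0.0702, 0.3205]
ee_rot: [-3.139, 0.0, -1.353]
force: [0.4, -0.7, 0.3]
width: 0.0244
```

Run:
```python
from h import *
s=arm.get_state(); print(s)
im,d=cams.grab_frame('side'); c=cloud('side',d)
cv2.imwrite('pics/s2.png',cv2.resize(im[100:320,150:400,::-1],None,fx=2.4,fy=2.4))
```

```text
{'t': 1.8, 'q': array([ 4.87725873e-01,  2.19299589e-01, -3.90713971e-01,  4.87437679e-04,
       -9.57867412e-01, -2.69760090e-01]), 'qd': array([-0.00120596, -0.00040468, -0.00777821, -0.00466038,  0.00592018,
        0.00200899]), 'joint_efforts': array([ 2.43706087e-02, -4.29514682e+01,  2.53851753e+01,  6.08348340e+00,
       -5.40601759e-03,  8.48978129e-05]), 'eef_pos': array([0.54177552, 0.07019027, 0.3205417 ]), 'ee_rot': array([-3.13867631e+00,  3.91851909e-04, -1.35255015e+00]), 'force': array([ 0.39260868, -0.69356019,  0.25239215]), 'moment': array([0.00947317, 0.0700563 , 0.03193181]), 'width': 0.024379444755415296}
```

View pics/s2.png

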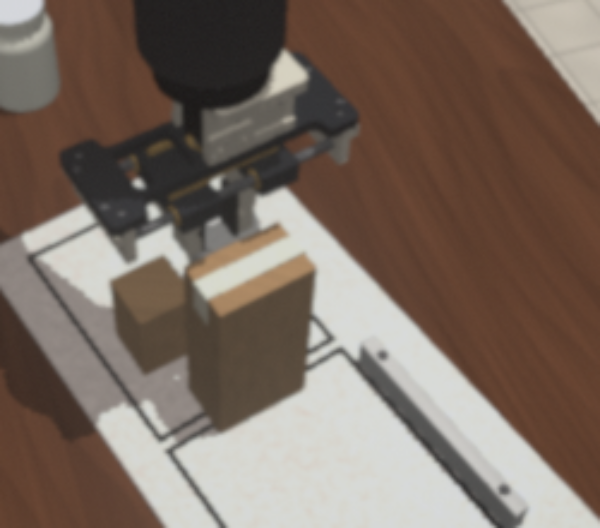

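The fingers (≈215,240 in the crop) are behind the carton top, clear of the small box and tin. Next: push along tool x.

Call:
play_rows([
  [[0.008,0,0,0],[0.016,0,0,0],[0.024,0,0,0],[0.032,0,0,0],[0.04,0,0,0]],
])

```text
t: 2.48
eef_pos: [0.5498, 0.0303, 0.3186]
ee_rot: [3.141, -0.0, -1.353]
force: [-1.2, 0.8, -0.0]
width: 0.0238
```

```bash
cat > look.py <<'E'
from h import *
im,d=cams.grab_frame('side'); p=cloud('side',d)[d>0]
L=np.array([.6006,-.0943]); a=np.radians(14.95); ex=np.array([np.cos(a),np.sin(a)]); ey=np.array([-ex[1],ex[0]])
r=finder.masks_of('side','carton')
m=r[0]['mask']&(d>0); q=cloud('side',d)[m]
lab=np.c_[(q[:,:2]-L)@ex,(q[:,:2]-L)@ey,q[:,2]]
print(arm.get_state()['t'],r[0]['score'],len(lab)); print('label-frame pct 1,50,99',np.percentile(lab,[1,50,99],axis=0).round(3).tolist())
k=lab[(lab[:,2]>.046)&(lab[:,2]<.064)]
if len(k)>100: print('flat top rect', cv2.minAreaRect(k[:,:2].astype(np.float32)*1000),np.median(k[:,2]))
E
python3 look.py
```

```text
2.575 0.61 3131
label-frame pct 1,50,99 [[-0.06, 0.069, 0.01], [-0.033, 0.089, 0.143], [0.018, 0.133, 0.171]]
flat top rect ((-32.4965705871582, 95.00321197509766), (42.23167419433594, 90.04655456542969), 54.811058044433594) 0.055819157574619305
```

Tipping (top −y edge moved from 0.095 to 0.069, foot stays). Continue.

Call:
play_rows([
  [[0.006,0,0,0],[0.012,0,0,0],[0.018,0,0,0],[0.024,0,0,0],[0.03,0,0,0]],
])

```text
t: 3.2
eef_pos: [0.5562, 0.0012, 0.3186]
ee_rot: [3.142, -0.0, -1.353]
force: [0.3, -0.0, -0.6]
width: 0.0244
```

```bash
python3 look.py
```

```text
3.3 0.85 2329
label-frame pct 1,50,99 [[-0.062, 0.021, 0.004], [-0.041, 0.052, 0.152], [0.076, 0.155, 0.169]]
```

Call:
play_rows([
  [[0.004,0,0,0],[0.004,0,0,0],[0.004,0,0,0],[0.004,0,0,0]],
])

```text
t: 3.8
eef_pos: [0.557, -0.0022, 0.3187]
ee_rot: [3.142, 0.0, -1.352]
force: [-0.1, 0.7, 0.3]
width: 0.0244
```

```bash
python3 look.py
```

```text
3.9 0.94 5010
label-frame pct 1,50,99 [[-0.067, -0.072, 0.007], [-0.032, -0.004, 0.055], [0.017, 0.087, 0.058]]
flat top rect ((-23.612258911132812, 8.699806213378906), (160.22523498535156, 80.9127197265625), 87.41806030273438) 0.055074848722611425
```

Landed flat in the outline (centre ≈ −24, 9 mm; yaw −2.6°). Now go to its robot side, turned to face the bar.

Call:
play_rows([
  [[0.02,0.016,0,-10.5],[0.045,0.035,0,-21],[0.07,0.055,0,-31.5],[0.09,0.072,0,-42],[0.0965,0.0777,0,-52]],
], grip=110)

```text
t: 4.53
eef_pos: [0.5012, -0.1143, 0.3188]
ee_rot: [-3.142, -0.0, -0.44]
force: [-0.2, 0.6, 1.4]
width: 0.0494
```

Call:
play_rows([
  [[0,0,0,-10.5],[0,0,0,-21],[0,0,0,-31.5],[0,0,0,-40.5],[0,0,0,-40.5]],
])

```text
t: 5.15
eef_pos: [0.502, -0.1132, 0.3187]
ee_rot: [-3.142, -0.0, 0.261]
force: [0.4, -0.1, -0.2]
width: 0.0499
```

```bash
python3 look.py; python3 -c "
from h import *
s=arm.get_state();print(s['eef_pos'],s['ee_rot'],s['width'],s['q'])
im,d=cams.grab_frame('side');cv2.imwrite('pics/s3.png',im[...,::-1])"
```

```text
5.25 0.58 1877
label-frame pct 1,50,99 [[-0.067, -0.072, 0.009], [-0.032, -0.053, 0.054], [0.016, 0.078, 0.058]]
flat top rect ((-24.337833404541016, 7.695549011230469), (157.6652069091797, 80.73300170898438), 87.6251220703125) 0.05506760643180553
[ 0.50202272 -0.11326092  0.31869333] [ 3.14157708e+00 -4.72810032e-05  2.58217604e-01] 0.050022324509336365 [ 1.60013706e-01  1.71718956e-01 -4.57726444e-01  1.34401431e-05
 -9.41302347e-01  1.66899231e+00]
```

View pics/s3.png

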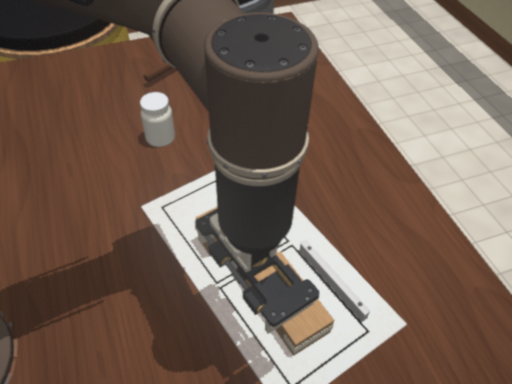

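Gripper now sits over the robot side of the carton, clear of the tin/box. Descend.

Call:
play_rows([
  [[0,0,0.05,0],[0,0,0.09,0],[0,0,0.118,0],[0,0,0.118,0]],
])

```text
t: 5.8
eef_pos: [0.5012, -0.1134, 0.1989]
ee_rot: [-3.141, 0.005, 0.26]
force: [0.1, -0.0, 0.2]
width: 0.0497
```

Call:
play_rows([
  [[0.01,0,0,0],[0.02,0,0,0],[0.03,0,0,0],[0.04,0,0,0],[0.05,0,0,0]],
])

```text
t: 6.42
eef_pos: [0.5508, -0.1002, 0.2008]
ee_rot: [-3.142, 0.0, 0.262]
force: [-2.6, -1.1, 2.9]
width: 0.0498
```

Call:
play_rows([
  [[0.005,0,0,0],[0.01,0,0,0],[0.014,0,0,0],[0.018,0,0,0],[0.018,0,0,0]],
])

```text
t: 7.05
eef_pos: [0.5683, -0.0955, 0.2007]
ee_rot: [3.141, -0.001, 0.262]
force: [0.9, 0.6, -0.4]
width: 0.0496
```

```bash
python3 look.py
```

```text
7.15 0.85 1192
label-frame pct 1,50,99 [[-0.055, -0.084, 0.006], [0.041, -0.029, 0.054], [0.061, 0.029, 0.13]]
flat top rect ((20.955778121948242, -21.14309310913086), (80.35228729248047, 96.51052856445312), 0.5355643033981323) 0.055151385912845075
```

Call:
play_rows([
  [[0.002,0,0,0],[0.004,0,0,0],[0.006,0,0,0],[0.008,0,0,0],[0.008,0,0,0]],
])

```text
t: 7.78
eef_pos: [0.5757, -0.0936, 0.2007]
ee_rot: [3.142, -0.0, 0.262]
force: [-1.9, -0.8, 0.6]
width: 0.05
```

Call:
play_rows([
  [[0.001,0,0,0],[0.001,0,0,0]],
])

```text
t: 8.02
eef_pos: [0.5764, -0.0934, 0.2006]
ee_rot: [-3.142, -0.0, 0.262]
force: [-1.7, -0.4, 1.2]
width: 0.0498
```

Push on in 1 mm steps until the force shows the bar.

Call:
play_rows([
  [[0.001,0,0,0],[0.001,0,0,0]],
])

```text
t: 8.28
eef_pos: [0.5775, -0.0931, 0.2006]
ee_rot: [3.142, -0.0, 0.262]
force: [-2.0, 0.0, 0.8]
width: 0.05
```

Call:
play_rows([
  [[0.001,0,0,0],[0.001,0,0,0]],
])

```text
t: 8.52
eef_pos: [0.5779, -0.0929, 0.2006]
ee_rot: [-3.141, 0.001, 0.262]
force: [-4.3, -0.8, 2.8]
width: 0.0499
```

```bash
python3 look.py
```

```text
8.625 0.75 1018
label-frame pct 1,50,99 [[-0.011, -0.07, 0.01], [0.052, -0.027, 0.054], [0.069, 0.026, 0.12]]
flat top rect ((31.17971420288086, -21.696819305419922), (78.32129669189453, 95.37541198730469), 0.6081879138946533) 0.05513137541301161
```

Call:
play_rows([
  [[0.001,0,0,0],[0.001,0,0,0]],
])

```text
t: 8.88
eef_pos: [0.5782, -0.0929, 0.2005]
ee_rot: [-3.141, 0.003, 0.261]
force: [-7.8, -1.2, 5.4]
width: 0.0498
```

Call:
play_rows([
  [[0.001,0,0,0],[0.001,0,0,0]],
])

```text
t: 9.12
eef_pos: [0.5785, -0.0928, 0.2004]
ee_rot: [-3.141, 0.004, 0.261]
force: [-10.6, -1.1, 7.5]
width: 0.0498
```

Force rises with little movement: the carton is seated against the bar. Back off, rise, and check.

Call:
play_rows([
  [[-0.01,0,0,0],[-0.03,0,0,0],[-0.06,0,0,0],[-0.07,0,-0.05,0],[-0.07,0,-0.1,0]],
])

```text
t: 9.75
eef_pos: [0.5122, -0.1106, 0.3018]
ee_rot: [3.141, -0.001, 0.262]
force: [2.5, 0.4, -0.7]
width: 0.0502
```

Call:
play_rows([
  [[-0.02,0,-0.05,0],[-0.03,0,-0.1,0],[-0.03,0,-0.15,0],[-0.03,0,-0.15,0],[-0.03,0,-0.15,0]],
])

```text
t: 10.38
eef_pos: [0.4836, -0.1181, 0.4505]
ee_rot: [-3.141, -0.002, 0.262]
force: [-0.0, -0.2, -0.6]
width: 0.0498
```

```bash
python3 look.py
python3 - <<'E'
from h import *
for n in ['scene','side']:
    im,d=cams.grab_frame(n); p=cloud(n,d)[d>0]
    if n=='scene': cv2.imwrite('pics/end.png',im[...,::-1])
    s=(p[:,0]>.35)&(p[:,0]<.75)&(p[:,1]>-.2)&(p[:,1]<.2)
    for l,z0,z1,c,r in [('bar',.028,.044,(.675,-.0745),.0),('carton',.048,.062,(.62,-.08),.12),('tin',.088,.102,(.567,.115),.05),('box',.074,.086,(.499,.084),.03)]:
        k=s&(p[:,2]>z0)&(p[:,2]<z1)&(np.hypot(p[:,0]-c[0],p[:,1]-c[1])<r)
        if k.sum()>20: print(n,l,k.sum(),cv2.minAreaRect(p[k][:,:2].astype(np.float32)*1000),p[k].mean(0).round(3))
    print([(np.round(x['xyz'],3),x['score']) for x in finder.find_in(n,'jar')[:1]])
print(arm.get_state()['force'],arm.get_state()['eef_pos'])
E
```

```text
10.475 0.62 3492
label-frame pct 1,50,99 [[-0.011, -0.069, 0.009], [0.02, -0.022, 0.055], [0.069, 0.04, 0.058]]
flat top rect ((29.713130950927734, -14.653366088867188), (81.59083557128906, 109.54743194580078), 0.2799661457538605) 0.055080681563038025
scene carton 1279 ((627.3765258789062, -76.34024047851562), (85.84237670898438, 161.60781860351562), 15.115323066711426) [ 0.631 -0.073  0.055]
scene tin 272 ((567.6670532226562, 114.01727294921875), (55.312923431396484, 54.40816879272461), 27.124006271362305) [0.57  0.115 0.094]
scene box 218 ((497.97039794921875, 84.615478515625), (51.54890441894531, 49.65208053588867), 11.350380897521973) [0.5   0.085 0.08 ]
[(array([0.486, 0.425, 0.079]), 0.81)]
side carton 2679 ((632.3060913085938, -98.07465362548828), (81.37059020996094, 115.042236328125), 14.71941089630127) [ 0.632 -0.104  0.055]
side box 239 ((485.46173095703125, 79.13510131835938), (25.52376365661621, 45.790992736816406), 10.739301681518555) [0.486 0.076 0.079]
[(array([0.46 , 0.401, 0.076]), 0.73)]
[ 0.19313603 -0.90319247 -0.49490599] [ 0.48377212 -0.11817998  0.44975733]
```

View pics/end.png

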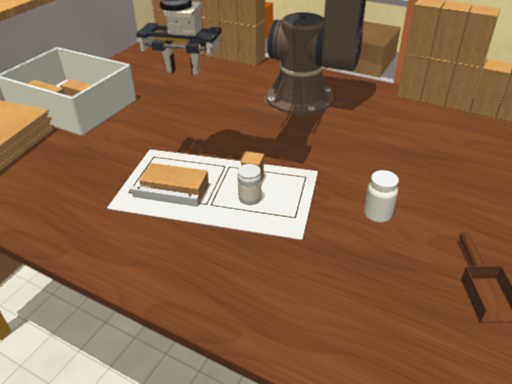

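The carton (≈174,180) lies flat against the bar inside its outline, and the bystanders stand where they did.

```bash
python3 -c "
from station import job_done; print(job_done())"
```

```text
the job is handed in; nothing more can be done
None
```

I tipped the carton over with a slow push near its top. It landed on its broad face inside the outline with the stop bar, at about x −24 mm, y +9 mm. I then pushed it about 54 mm sideways with two spread fingers until the force rose to about 11 N against the bar, backed off, raised the arm and handed the job in at about 10.5 s.

Last checks, in the label frame:

| Check | Measured | Limit |
|---|---|---|
| Carton centre x | about +30 mm | above 26 mm |
| Carton centre y | about +11 mm | within ±32 mm |
| Squareness to the bar | about 0.3° or less | 2.6° (0.045 rad) |
| Carton top above the bench | 55 mm, so lying flat | centre below 36 mm |
| Tin, small box, jar | within about 2 mm of where they stood | 12 mm |

The arm is clear of everything. In the last side picture the arm hid the tin, most of the small box and one end of the carton. The tin and small box positions and the carton's y therefore come from the scene camera alone. The two cameras agree on the carton's x and squareness, and on the jar.

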